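Put the cold-brew urn back on its stand and slide its drip tray home

ROBOT

A 7-joint arm with a two-finger parallel gripper is mounted at the origin on the work surface. World frame = base frame: x ahead of the robot, y to its left, z up, the work surface at z = 0. Lengths are in m, angles in degrees, forces in N, time in s.
With the tool pointing down it reaches from about 0.35 to 0.9 m from the base axis. Payload 19.9 kg.
Tool frame: the origin (TCP) lies at the centre of the arm's flange, where the gripper is bolted on; the fingertips stand 199 mm ahead of it and the grasp point (between the pads) lies 180 mm ahead of it; z points along the fingers, y is the line along which they close (so a half turn about z gives the same grasp; the last joint's range is limited). The gripper opens to 94 mm and grips with 3 to 60 N. Pads are 16 mm wide; open, the fingers measure 119 mm over their backs; the gripper's body (75 mm by 177 mm) begins 78 mm behind the grasp point.
Start: joints at [61.392, 23.915, -0.59, 92.452, 0.269, 63.638, -3.037], TCP at [0.276, -0.561, 0.405] pointing down, gripper open.
Joint ranges: [-161.28, 161.28], [-22.2, 115.67], [-73.04, 71.86], [3.21, 147.25], [-68.34, 248.33], [10.77, 114.83], [-161.83, 161.83]. Speed limits (degrees/s): [108.29, 108.29, 136.94, 136.94, 172.46, 172.46, 172.46].

INTERFACE

Orientations are given as [roll, pitch, yaw] about the fixed x, y, z axes, in that order (R = Rz(yaw) Ry(pitch) Rx(roll)).
In Python, from station import bot gives the robot as it stands. Calls block until the motion is done:
- bot.goto(position, orientation): joint-space move of the TCP to a pose.
- bot.movel(position, frame=None, velocity=0.15, force_limit=None): straight line of the TCP; frame=None keeps the orientation; velocity is the mean speed in m/s. With force_limit (N) it stops when the force on the tool has changed by that much, and returns True; else False.
- bot.move_j(angles): joint-space move.
- bot.command_gripper(opening, f_grip=None): finger opening in m; f_grip is the grip in N (None keeps the last); returns when the fingers have stopped.
- bot.dwell(seconds).
- bot.solve_ik(position, orientation): joint angles nearest the present ones, or None.
- bot.capture(name): name is "scene" or "top" or "wrist"; returns (picture, depth): 420x560x3 uint8, blue, green, red; 420x560 float32, m along the optical axis (not along the pixel's ray), 0 where there is no reading.
- bot.get_calibration(name): a dict with "mtx" (3x3 intrinsics, pixels), "xyz" and "orientation" of the camera in the world. Camera axes: x right, y down, z forward; pixel columns grow to the right and rows downward; lengths in m; the calibration is good to about 2 mm. A picture is of the moment at which its call begins: read the wrist's pose just before it. get_calibration takes no time and is no camera call; for the wrist camera it gives the pose at the moment of the call.
A pose or a line that the arm cannot do raises bot.PlanningError and nothing moves.
- bot.sign_off(): hands the job in; it is judged then, once.
Trained networks look in the newest picture that a camera, given by its name, has taken for a name from the list of things; names that differ only in an ending like _2 or _b are one class to them, and where a whole thing is asked for, a point or a joint stands for the part that bears it (a point fixed in the world has none). Each returns a list of dicts, best first, with "p" (0 to 1); they miss things now and then, are a little off and sometimes report something else, mostly with a low value. They report only what shows in the picture. A call takes as long as a camera call.
- bot.boxes_of(camera, target): "position" ([column, row] in pixels, amid what is visible of it).
- bot.tip_of(camera, target): "position" ([column, row] in pixels: a listed point, or the origin of a listed thing).
Readings, each from a call of its own:
- bot.read_t(): time.
- bot.read_qpos(): joint angles.
- bot.read_joint_velocities(): joint speeds.
- bot.read_joint_efforts(): joint torques, N m.
- bot.read_eef_pos(): TCP position.
- bot.read_orientation(): TCP orientation.
- bot.read_wrist_force(): force on the tool from outside, world axes, zero at the start.
- bot.read_moment(): the same for the moment, N m.
- bot.read_opening(): finger opening in m.
- bot.read_finger_force(): force on a finger pad.
Only numpy, scipy, OpenCV 4.12 (cv2) and the standard library are available. Lean on these libraries where they do the work, as an engineer would, in place of code of your own. Each camera call takes 0.05 s, during which the arm holds its last target. There are 200 camera calls.

TASK

Set the steel urn upright on its dark stand, so that both pegs come up through the holes in its foot, the foot lies flat on the deck and the tap points out over the open front; lower it gently, do not drop it. Slide the drip tray under the stand's deck, handle outwards, fully home against the stop at the back of the slot. Leave the mug, the milk pitcher and the stack of cups where they stand.

Things in the scene. Friction and masses are not known exactly. Their poses are not given: they have to be found in the camera images.
- urn: Loose steel urn, 0.55-0.9 kg, upright on the counter at the robot's right. Origin: centre of its underside, z up. Black foot plate 120 (x) by 200 (y) by 12 mm, with two round through holes at x = 0: 24 mm across at y = +80 mm, 18 mm at y = -80 mm (fits one way round only). Cylinder 110 mm across, black lid 114 mm across with top at 125 mm, bar handle above, top at 168 mm. Tap at the -x side.
- urn_handle (a point): Centre of the urn's bar handle, 159 mm above its underside, on its axis. The bar runs along the urn's y: 92 mm long, 14 mm wide (x), 18 mm high, flat faces; 25 mm free below it, 64 mm between its two posts.
- urn_tap (a point): Lower end of the tap's spout, at (-88, 0, 18) mm in the urn's frame. The tap reaches out to x = -96 mm and, with its lever, up to 73 mm above the urn's underside.
- stand: Fixed dark steel stand ahead of the robot, its open front (-x) towards the robot's left and partly the robot. Origin: on the counter below the midpoint of its pegs, z up. Deck 14 mm thick, top at 68 mm, x = -70 to +80, y = -115 to +115 mm. Under it a slot open to -x: 54 mm high, 190 mm wide (y = -95 to +95 mm), from x = -70 mm to a stop wall at x = +20 mm.
- stand_seat (a point): Top of the deck midway between the two upright pegs; axes as the stand's. Pegs: 20 mm across at y = +80 mm, 14 mm at y = -80 mm, 28 mm high, the upper 12 mm tapering by 5 mm in radius. With the urn seated, the urn's origin lies here and its axes are parallel to the stand's (tap to -x).
- tray: Loose steel drip tray with a slatted top, 0.25-0.5 kg, on the counter at the robot's left; it may be dragged along. Origin: centre of its underside, z up. 150 by 150 mm, 46 mm high, with an upright fin handle on its -x side. Fully home, its +x side touches the stop: origin at x = -55, y = 0 (+-20) mm in the stand's frame, axes parallel to the stand's.
- tray_handle (a point): Point to grip on the tray's fin handle, at (-110, 0, 30) mm in the tray's frame. The fin is a flat plate in the tray's x-z plane, 12 mm thick (y), from x = -137 to -75 mm, from 10 to 46 mm above the counter.
- mug: White mug, 76 mm across, 85 mm high; origin at the centre of its underside. Leave it alone.
- pitcher: Open steel milk pitcher, 90 mm across, 110 mm high, side handle; origin at its underside. Leave it alone.
- cupstack: Stack of clear plastic cups, 90 mm across, 143 mm high; origin at its underside. Leave it alone.

How it is judged (in metres and radians):
At the end, for the whole second after the job is handed in: Urn on the deck, pegs in its holes: within 6 mm of centre, within 3 mm of flat, 0.04 rad of upright, 0.08 rad of the stand's yaw, tap over the open front. Tray flat on the counter in the slot, handle outwards, within 7 mm of the stop, 0.2 rad of the stand's yaw. Both at rest (horizontal distance between urn and stand_seat below 0.006 m and z of urn in the frame of stand_seat between -0.004 and 0.003 m and angle between urn's own z axis and vertical below 0.04 rad and angle between the x axis of urn and the x axis of stand, either way round below 0.08 rad and x of urn_tap in the frame of stand below -0.075 m and x of tray in the frame of stand between -0.062 and -0.045 m and y of tray in the frame of stand between -0.025 and 0.025 m and height (world z) of tray below 0.008 m and angle between tray's own z axis and vertical below 0.05 rad and angle between the x axis of tray and the x axis of stand, either way round below 0.2 rad and x of tray_handle in the frame of stand below -0.12 m and linear speed of each of urn, tray below 0.02 m/s); the robot touches nothing.
It fails at once if a bystander is pushed more than 40 mm or tipped over (distance of any of mug, pitcher, cupstack from where it was at the start of the episode above 0.04 m or angle between any of mug, pitcher, cupstack's own z axis and vertical above 0.5 rad).
It fails at once if the urn is tipped by more than 0.6 rad (angle between urn's own z axis and vertical above 0.6 rad).
It fails at once if the urn is dropped onto the stand (comes down on the pegs at over 0.4 m/s) (horizontal distance between urn and stand_seat below 0.03 m and z of urn in the frame of stand_seat below 0.025 m and linear speed of urn above 0.4 m/s).
It also fails if it takes over 72 s, if anything falls off the work surface, if the arm or the gripper's body presses on something with over 40 N, if the wrist force passes 120 N, or if a joint passes its speed limit or range.

## Working session

There is one attempt and no reset: what is moved stays moved. The work goes in short steps, each a Python script; the robot and the scene stay as the last script left them, time stands still between calls to the robot, and variables do not carry over. Pictures are saved under pics/ and viewed, at most 10 in all, crops included, and the job is handed in when it is done.

```bash
ls; mkdir -p pics; cat > h.py <<'E'
import numpy as np, cv2
from scipy.spatial.transform import Rotation as R
from station import bot
def cal(n):
    c=bot.get_calibration(n); return np.array(c["mtx"]),np.array(c["xyz"]),R.from_euler('xyz',c["orientation"],degrees=True).as_matrix()
def ray(c,px):
    K,t,M=c; d=M@np.linalg.inv(K)@np.array([px[0],px[1],1.]); return t,d
def at_z(c,px,z):
    t,d=ray(c,px); return t+d*(z-t[2])/d[2]
def tri(cs,pxs):
    A=np.zeros((3,3));b=np.zeros(3)
    for c,p in zip(cs,pxs):
        t,d=ray(c,p); d=d/np.linalg.norm(d); P=np.eye(3)-np.outer(d,d); A+=P;b+=P@t
    return np.linalg.solve(A,b)
def proj(c,X):
    K,t,M=c; p=K@(M.T@(np.asarray(X)-t)); return p[:2]/p[2]
def cloud(c,depth):
    K,t,M=c; v,u=np.indices(depth.shape); P=np.linalg.inv(K)@np.stack([u.ravel(),v.ravel(),np.ones(u.size)])*depth.ravel()
    return (t[:,None]+M@P).T.reshape(*depth.shape,3)
E
python3 - <<'E'
from h import *
ims={}
for n in ("scene","top","wrist"):
    c=cal(n); im,d=bot.capture(n); cv2.imwrite(f'pics/{n}0.png',im); np.save(n+'0.npy',d)
    print(n,c[1].round(3),bot.get_calibration(n)["orientation"],c[0][0,0])
    for t in ("urn","urn_handle","urn_tap","stand","stand_seat","tray","tray_handle","mug","pitcher","cupstack"):
        r=bot.tip_of(n,t)[:2]
        print(t,[(np.round(x["position"]),round(x["p"],2)) for x in r])
a=cv2.imread('pics/scene0.png');b=cv2.imread('pics/top0.png')
print(bot.read_t(),bot.read_orientation())
E
```

```text
pics
scene [ 1.649 -0.395  1.101] [-129.97683809    0.76655342   69.86871833] 472.7791928036458
urn [(array([142., 249.]), 0.56)]
urn_handle [(array([136., 212.]), 0.88), (array([345., 206.]), 0.45)]
urn_tap [(array([172., 235.]), 0.78)]
stand [(array([136., 212.]), 0.7)]
stand_seat [(array([263., 244.]), 0.88), (array([337., 183.]), 0.44)]
tray [(array([346., 204.]), 0.91)]
tray_handle [(array([339., 180.]), 0.93), (array([175., 295.]), 0.61)]
mug [(array([174., 295.]), 0.94)]
pitcher [(array([229., 224.]), 0.76)]
cupstack [(array([402., 223.]), 0.83)]
top [ 0.42  -0.003  1.128] [-174.87017304   -0.38096579  -91.20343049] 396.6582984719578
urn [(array([420., 221.]), 0.79)]
urn_handle [(array([448., 218.]), 0.88)]
urn_tap [(array([397., 226.]), 0.87)]
stand [(array([296., 158.]), 0.59)]
stand_seat [(array([298., 152.]), 0.72)]
tray [(array([166., 215.]), 0.57)]
tray_handle [(array([158., 253.]), 0.82)]
mug [(array([398., 136.]), 0.62)]
pitcher [(array([323., 231.]), 0.56)]
cupstack [(array([123., 160.]), 0.8)]
wrist [ 0.346 -0.526  0.386] [ 1.64325690e+02 -1.40492126e-02 -6.38241167e+01] 296.44183860748257
urn []
urn_handle []
urn_tap []
stand []
stand_seat []
tray []
tray_handle []
mug []
pitcher []
cupstack []
1.65 [-1.79994385e+02  1.41908474e-03  2.62334984e+01]
```

View pics/top0.png

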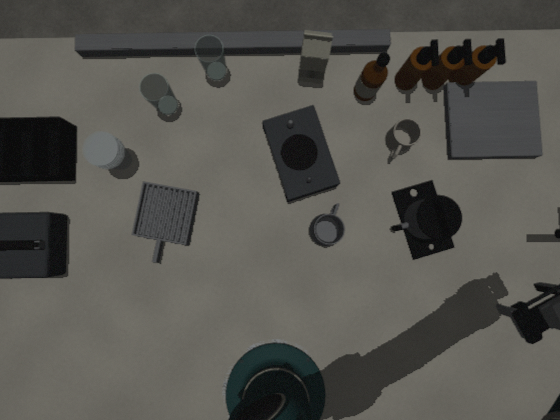

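View pics/scene0.png

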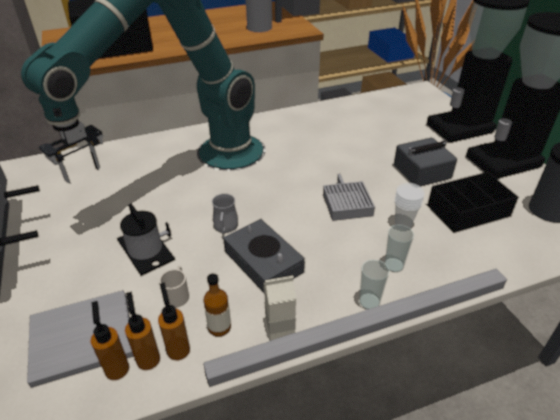

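```bash
python3 - <<'E'
from h import *
T,S=cal('top'),cal('scene')
P={'urn_handle':((448,218),(136,212)),'tap':((397,226),(172,235)),'seat':((298,152),(263,244)),'tray':((166,215),(346,204)),'trayh':((158,253),(339,180)),'mug':((398,136),(174,295)),'pitcher':((323,231),(229,224)),'cup':((123,160),(402,223))}
for k,(a,b) in P.items(): print(k,tri([T,S],[a,b]).round(3))
W=cal('wrist');p=bot.read_eef_pos();o=R.from_euler('xyz',bot.read_orientation(),degrees=True).as_matrix()
print('cam in tool',(o.T@(W[1]-p)).round(3),(o.T@W[2]).round(3))
E
```

```text
urn_handle [ 0.464 -0.428  0.161]
tap [ 0.452 -0.341  0.024]
seat [ 0.653 -0.077  0.073]
tray [0.494 0.296 0.   ]
trayh [0.389 0.313 0.03 ]
mug [ 0.706 -0.371  0.016]
pitcher [ 0.442 -0.14  -0.001]
cup [0.656 0.424 0.001]
cam in tool [ 0.078 -0.     0.019] [[-0.001 -0.963 -0.27 ]
 [ 1.    -0.001  0.   ]
 [-0.    -0.27   0.963]]
```

```bash
python3 - <<'E'
from h import *
q0=bot.read_qpos()
for lab,p,ys in (('tray',[.389,.313,.21],(-9,171)),('traypre',[.56,.25,.21],(-73,107)),('trayhome',[.604,.081,.21],(-73,107)),('urn',[.464,-.428,.34],(17,-163)),('stand',[.653,-.077,.41],(17,-163)),('standhi',[.653,-.077,.5],(17,-163,-73,107)),('urnhi',[.464,-.428,.5],(17,-163,-73,107)),('standv',[.60,-.07,.42],(17,-163,-73,107))):
    for y in ys:
        s=bot.solve_ik(p,[180,0,y]); print(lab,y,None if s is None else np.round(s))
E
```

```text
tray -9 [ -59.   29.   20.  119.  -17.   35. -126.]
tray 171 [ -1.  39. -52. 117.  44.  46.   2.]
traypre -73 [ 15.  55. -62. 100.  55.  62. 130.]
traypre 107 [  2.  43. -39. 100.  35.  49. -37.]
trayhome -73 [ -52.   55.   62.  104.  -58.   59. -129.]
trayhome 107 [ 16.  42. -37. 101.  32.  48. -19.]
urn 17 [ 42.  28.  -3.  95.   2.  57. -34.]
urn -163 [ 66.  33. -36.  94.  22.  60. 130.]
stand 17 [ 16.  28. -17.  87.   9.  67. -75.]
stand -163 [ 32.  33. -41.  86.  22.  70.  95.]
standhi 17 [ 17.  25. -18.  80.   8.  77. -75.]
standhi -163 [ 32.  29. -42.  79.  19.  79.  97.]
standhi -73 [   7.   24.   -4.   80.    2.   76. -160.]
standhi 107 [ 26.  27. -33.  80.  14.  78.  11.]
urnhi 17 [ 42.  21.  -3.  85.   1.  75. -34.]
urnhi -163 [ 66.  24. -36.  84.  14.  77. 136.]
urnhi -73 [  31.   21.   12.   85.   -5.   75. -119.]
urnhi 107 [ 55.  22. -20.  84.   8.  75.  51.]
standv 17 [ 18.  22. -19.  94.   8.  65. -76.]
standv -163 [ 35.  26. -42.  94.  19.  68.  96.]
standv -73 [   7.   21.   -4.   95.    2.   64. -161.]
standv 107 [ 30.  24. -34.  94.  15.  66.   9.]
```

```bash
python3 - <<'E'
from h import *
import pickle
out={}
def look(k,p,y,names):
    bot.goto(p,[180,0,y]); c=cal('wrist'); im,d=bot.capture('wrist'); cv2.imwrite(f'pics/w_{k}.png',im)
    r={n:[(tuple(np.round(x["position"],1)),round(x["p"],2)) for x in bot.tip_of('wrist',n)[:2]] for n in names}
    out[k]=(c,im,d,r); print(k,r)
u=('urn','urn_handle','urn_tap'); s=('stand','stand_seat'); t=('tray','tray_handle')
look('u1',[.43,-.37,.46],17,u); look('u2',[.50,-.45,.46],17,u)
look('s1',[.64,-.12,.46],62,s); look('s2',[.62,-.03,.46],107,s)
look('t1',[.46,.24,.42],140,t); look('t2',[.42,.33,.42],171,t)
pickle.dump(out,open('v.pkl','wb'))
for k in 'ust':
    for n in out[k+'1'][3]:
        a,b=out[k+'1'][3][n],out[k+'2'][3][n]
        if a and b: print(n,tri([out[k+'1'][0],out[k+'2'][0]],[a[0][0],b[0][0]]).round(4))
print(bot.read_t())
m=np.vstack([np.hstack([out[a][1],out[b][1]]) for a,b in (('u1','s1'),)]);
cv2.imwrite('pics/m1.png',cv2.convertScaleAbs(out['u1'][1],alpha=2)); cv2.imwrite('pics/m2.png',cv2.convertScaleAbs(out['s1'][1],alpha=2));cv2.imwrite('pics/m3.png',cv2.convertScaleAbs(out['t1'][1],alpha=1.5))
E
```

```text
u1 {'urn': [((np.float64(331.2), np.float64(168.5)), 0.95)], 'urn_handle': [((np.float64(351.5), np.float64(187.3)), 0.66)], 'urn_tap': [((np.float64(268.7), np.float64(165.0)), 0.71)]}
u2 {'urn': [((np.float64(266.0), np.float64(196.5)), 0.9)], 'urn_handle': [((np.float64(251.7), np.float64(227.7)), 0.78)], 'urn_tap': []}
s1 {'stand': [((np.float64(280.9), np.float64(145.9)), 0.92)], 'stand_seat': [((np.float64(275.7), np.float64(152.4)), 0.68)]}
s2 {'stand': [((np.float64(299.2), np.float64(211.7)), 0.8)], 'stand_seat': [((np.float64(298.3), np.float64(227.7)), 0.87), ((np.float64(153.7), np.float64(216.7)), 0.29)]}
t1 {'tray': [((np.float64(330.6), np.float64(179.3)), 0.61)], 'tray_handle': [((np.float64(295.7), np.float64(101.4)), 0.63)]}
t2 {'tray': [((np.float64(264.9), np.float64(243.3)), 0.88)], 'tray_handle': [((np.float64(268.5), np.float64(170.0)), 0.82)]}
urn [ 0.4649 -0.4332  0.0034]
urn_handle [ 0.468  -0.4271  0.1594]
stand [ 0.6579 -0.0781 -0.0129]
stand_seat [ 0.6521 -0.0773  0.0705]
tray [0.4911 0.2916 0.0232]
tray_handle [0.3897 0.3157 0.0478]
7.8083
```

View pics/m1.png

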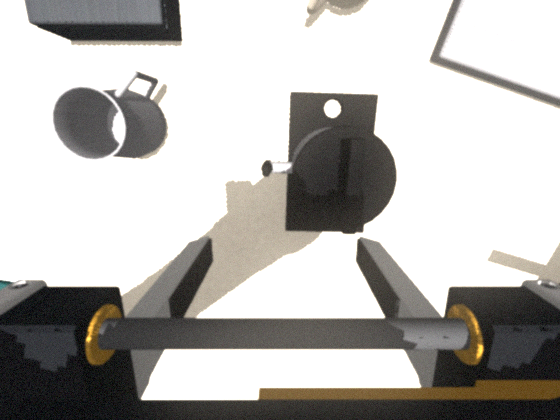

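View pics/m2.png

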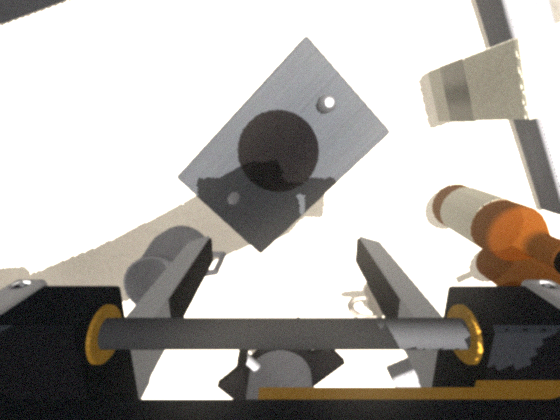

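View pics/m3.png

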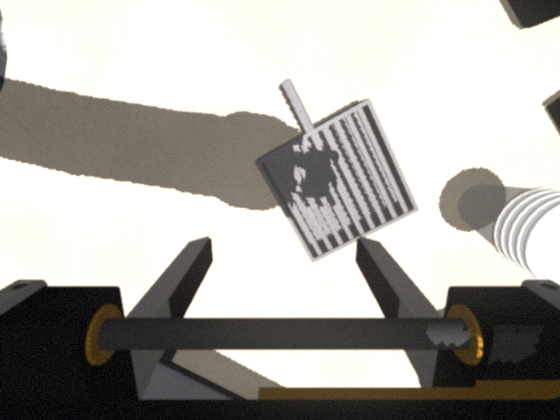

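```bash
python3 - <<'E'
from h import *
import pickle
o=pickle.load(open('v.pkl','rb'))
def pts(ks,zlo,zhi,cen,r):
    a=[]
    for k in ks:
        c,im,d,_=o[k]; P=cloud(c,d); P=P[:260][d[:260]>0.1]; a.append(P[(P[:,2]>zlo)&(P[:,2]<zhi)&(np.hypot(P[:,0]-cen[0],P[:,1]-cen[1])<r)])
    return a
def rep(lab,ks,zlo,zhi,cen,r):
    for k,P in zip(ks,pts(ks,zlo,zhi,cen,r)):
        if len(P)<5: print(lab,k,len(P)); continue
        q=cv2.minAreaRect((P[:,:2]*1000).astype(np.float32)); print(lab,k,len(P),'zmed',P[:,2].mean().round(4),'mean',P[:,:2].mean(0).round(4),'rect',np.round(q[0],1),np.round(q[1],1),round(q[2],1))
U=(.466,-.43);S=(.653,-.077);T=(.491,.292)
rep('foot',['u1','u2'],.007,.018,U,.13); rep('lid',['u1','u2'],.118,.132,U,.08); rep('bar',['u1','u2'],.16,.18,U,.08)
rep('deck',['s1','s2'],.06,.075,S,.15)
for s in ((.6,-.0936+.0),(.73,-.054),(.576,-.1)):pass
x=np.deg2rad(-73);Y=np.array([-np.sin(x),np.cos(x)])
for sg in (1,-1): rep('peg%d'%sg,['s1','s2'],.086,.11,np.array(S)+sg*.08*Y,.03)
rep('tray',['t1','t2'],.04,.054,T,.11); rep('fin',['t1','t2'],.035,.054,(.389,.3145),.035); rep('ctr',['t1','u1','s1'],-.01,.01,(.42,.1),.9)
E
```

```text
foot u1 4221 zmed 0.0128 mean [ 0.5012 -0.4046] rect [ 467.1 -427.4] [200.6 120.4] 15.1
foot u2 3501 zmed 0.0127 mean [ 0.5289 -0.414 ] rect [ 467.7 -426.9] [199.4 120.1] 15.1
lid u1 6863 zmed 0.1258 mean [ 0.4704 -0.4237] rect [ 468.  -426.9] [112.  113.1] 21.4
lid u2 6381 zmed 0.1258 mean [ 0.4727 -0.4266] rect [ 471.4 -425.9] [105.9 113. ] 17.4
bar u1 1560 zmed 0.1682 mean [ 0.4695 -0.4256] rect [ 467.6 -427. ] [91.2 14.6] 15.3
bar u2 1102 zmed 0.1683 mean [ 0.4781 -0.4249] rect [ 476.3 -425.2] [74.4 13.5] 15.1
deck s1 22049 zmed 0.0689 mean [ 0.6608 -0.078 ] rect [655.5 -82.8] [230.  150.2] 16.6
deck s2 13659 zmed 0.0689 mean [ 0.6441 -0.0628] rect [649.7 -66.4] [230.4 115.5] 16.6
peg1 s1 227 zmed 0.0925 mean [ 0.7296 -0.0551] rect [730.4 -54.9] [17.1 18.1] 63.2
peg1 s2 123 zmed 0.092 mean [ 0.7277 -0.0525] rect [728.7 -53.2] [18.6 12.4] 27.1
peg-1 s1 83 zmed 0.0911 mean [ 0.5788 -0.1003] rect [ 578.  -100.8] [10.8 12. ] 23.3
peg-1 s2 71 zmed 0.0915 mean [ 0.5769 -0.0991] rect [ 576.5 -100.6] [10.6 10.6] 10.5
tray t1 8082 zmed 0.0458 mean [0.4909 0.2982] rect [477.8 297.2] [150.5 191.8] 78.2
tray t2 4003 zmed 0.0457 mean [0.4539 0.3014] rect [444.5 303.5] [151.5 123.7] 81.2
fin t1 611 zmed 0.0463 mean [0.3929 0.3141] rect [393.4 314.3] [12.1 60.8] 78.6
fin t2 513 zmed 0.0463 mean [0.3923 0.3146] rect [393.2 314.4] [12.  60.6] 79.9
ctr t1 126629 zmed 0.001 mean [0.3813 0.2645] rect [406.5 258. ] [796.8 333.5] 49.8
ctr u1 106982 zmed 0.0008 mean [ 0.4735 -0.338 ] rect [ 472.4 -341.2] [366.  885.3] 16.9
ctr s1 98575 zmed 0.0008 mean [ 0.6085 -0.0245] rect [652.8 -72.5] [366.7 896.7] 61.7
```

```bash
cat >> h.py <<'E'
S0=np.array([.6541,-.0779]); sy=-73.4; X=np.array([np.cos(np.deg2rad(sy)),np.sin(np.deg2rad(sy))]); Yv=np.array([-X[1],X[0]])
E
python3 - <<'E'
from h import *
G=.18
bot.command_gripper(.06)
bot.goto([.389,.315,.033+G+.08],[180,0,168.7])
print(bot.movel([.389,.315,.030+G],velocity=.1,force_limit=15))
bot.command_gripper(0,f_grip=30); print('open',bot.read_opening(),bot.read_finger_force())
p=S0-.34*X
print(bot.movel([*p,.031+G],frame=[180,0,sy+180],velocity=.1,force_limit=25), bot.read_eef_pos(),bot.read_orientation())
c=cal('top');im,d=bot.capture('top');P=cloud(c,d)
m=(P[...,2]>.035)&(P[...,2]<.055)&(np.hypot(P[...,0]-(S0-.23*X)[0],P[...,1]-(S0-.23*X)[1])<.12)
q=cv2.minAreaRect((P[m][:,:2]*1000).astype(np.float32));print(q)
cv2.imwrite('pics/top1.png',cv2.convertScaleAbs(im[100:340,80:400],alpha=2)); print(bot.read_t(),bot.read_opening())
E
```

```text
False
open 0.011713324961967133 29.999465346336365
False [0.5566834  0.24810605 0.21102174] [-1.79992120e+02 -5.72016354e-03  1.06647956e+02]
((588.7699584960938, 144.8512725830078), (150.672119140625, 154.54598999023438), 16.618196487426758)
12.8917 0.012172820804589158
```

View pics/top1.png

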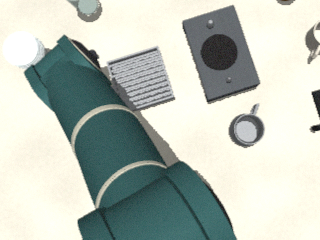

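```bash
python3 - <<'E'
from h import *
G=.18
p=S0-.18*X; print(bot.movel([*p,.031+G],velocity=.12,force_limit=25))
p=S0-.157*X
print(bot.movel([*p,.031+G],velocity=.04,force_limit=15)); e=bot.read_eef_pos(); print('stop handle x',(np.array(e[:2])-S0)@X,(np.array(e[:2])-S0)@Yv, bot.read_wrist_force())
bot.command_gripper(.05); bot.movel([e[0],e[1],.34],velocity=.2)
bot.goto([*(S0-.2*X),.44],[180,0,sy+180])
c=cal('wrist');im,d=bot.capture('wrist');P=cloud(c,d)[:260];P=P[d[:260]>.1]
L=np.c_[(P[:,:2]-S0)@X,(P[:,:2]-S0)@Yv,P[:,2]]
f=L[(L[:,2]>.035)&(L[:,2]<.052)&(abs(L[:,1])<.1)&(L[:,0]>-.25)&(L[:,0]<-.075)]
fin=f[(f[:,0]<-.135)]; print('fin tip x',fin[:,0].min(),'y',fin[:,1].mean(),'tray y',f[f[:,0]>-.125][:,1].min(),f[f[:,0]>-.125][:,1].max(),'edge',np.median([f[(abs(f[:,1]-y)<.004)][:,0].min() for y in (-.05,-.03,.03,.05)]),np.median(f[:,2]))
cv2.imwrite('pics/w_tray.png',cv2.convertScaleAbs(im,alpha=1.5)); print(bot.read_t())
E
```

```text
False
True
stop handle x -0.165388294936321 -0.00017513374262447673 [-1.09378006  0.26850314 -0.71002377]
fin tip x -0.19220293360327426 y -0.0024223212387559693 tray y -0.04945679365489254 0.04573028617122725 edge -0.13051005317480682 0.0460272444736578
16.9167
```

```bash
python3 - <<'E'
from h import *
bot.command_gripper(.06)
bot.goto([.4674,-.4271,.44],[180,0,15.1])
print(bot.movel([.4674,-.4271,.339],velocity=.1,force_limit=15))
bot.command_gripper(0,f_grip=60); print('open',bot.read_opening(),bot.read_finger_force())
bot.movel([.4674,-.4271,.50],velocity=.1); print(bot.read_wrist_force(),bot.read_moment(),bot.read_opening())
m=(np.array([.4674,-.4271])+S0)/2
bot.movel([*S0,.50],frame=[180,0,sy+90],velocity=.15); bot.dwell(.3)
e=bot.read_eef_pos(); print(np.array(e),bot.read_orientation(),bot.read_moment())
c=cal('wrist');im,d=bot.capture('wrist'); cv2.imwrite('pics/w_h.png',cv2.convertScaleAbs(im,alpha=2)); P=cloud(c,d); P=P[d>.05]
L=np.c_[(P[:,:2]-S0)@X,(P[:,:2]-S0)@Yv,P[:,2]]
for z0,z1,n in ((.16,.185,'foot'),(.27,.3,'lid'),(.31,.335,'bar')):
    f=L[(L[:,2]>z0)&(L[:,2]<z1)&(abs(L[:,0])<.075)&(abs(L[:,1])<.12)]
    if len(f)>10: print(n,len(f),f.min(0).round(4),f.max(0).round(4),np.median(f[:,2]).round(4),'tilt',np.linalg.lstsq(np.c_[f[:,:2],np.ones(len(f))],f[:,2],rcond=None)[0].round(3))
cs=cal('scene');s,ds=bot.capture('scene');cv2.imwrite('pics/s_h.png',cv2.convertScaleAbs(s,alpha=1.3));np.save('ds.npy',ds)
print(bot.read_t())
E
```

```text
False
open 0.013499474711992936 59.99939739704132
[-0.25758757 -0.09222807 -6.83994098] [-0.03412122 -0.01795032 -0.01714732] 0.013425756288666511
[ 0.65408188 -0.07798327  0.50003609] [ 1.79996880e+02 -2.95642354e-03  1.65939179e+01] [0.00540156 0.04730801 0.05124397]
foot 6608 [-0.0602  0.0228  0.1618] [0.0601 0.1    0.1846] 0.1738 tilt [ 0.001 -0.005  0.174]
lid 12418 [-0.0568 -0.0554  0.2784] [0.057  0.057  0.2999] 0.2869 tilt [ 0.001 -0.002  0.287]
bar 4047 [-0.0189 -0.0325  0.3102] [0.019  0.0462 0.335 ] 0.3297 tilt [-0.003 -0.016  0.329]
26.2083
```

View pics/w_h.png

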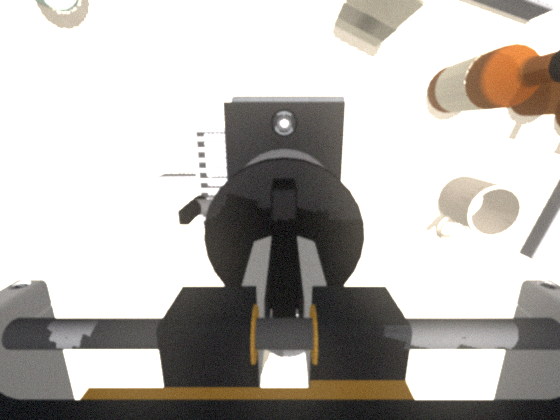

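```bash
python3 - <<'E'
from h import *
bot.movel([*S0,.443],velocity=.1); bot.dwell(.2)
r=bot.movel([*S0,.403],velocity=.03,force_limit=8)
print(r,bot.read_eef_pos(),bot.read_wrist_force(),bot.read_moment(),bot.read_t())
E
```

```text
True [ 0.65406326 -0.07801344  0.4069445 ] [-1.52969688  0.05166508  6.85948779] [ 0.03716634  0.37380403 -0.01585214] 28.2167
```

Contact came at 0.407, exactly the seated height, so I'll release, retreat and verify.

```bash
python3 - <<'E'
from h import *
bot.command_gripper(.05); bot.movel([*S0,.50],velocity=.1)
bot.goto([*(S0-.12*X-.02*Yv),.52],[180,0,sy+90])
c=cal('wrist');im,d=bot.capture('wrist');cv2.imwrite('pics/w_end.png',cv2.convertScaleAbs(im,alpha=1.7)); P=cloud(c,d)[:270];P=P[d[:270]>.05]
L=np.c_[(P[:,:2]-S0)@X,(P[:,:2]-S0)@Yv,P[:,2]]
for z0,z1,n in ((.075,.087,'foot'),(.185,.2,'lid'),(.225,.25,'bar'),(.035,.054,'tray')):
    f=L[(L[:,2]>z0)&(L[:,2]<z1)&(L[:,0]>-.2)&(L[:,0]<.075)&(abs(L[:,1])<.12)]
    if len(f)>10: print(n,len(f),f.min(0).round(4),f.max(0).round(4),np.median(f[:,2]).round(4),'tilt',np.linalg.lstsq(np.c_[f[:,:2],np.ones(len(f))],f[:,2],rcond=None)[0].round(3),cv2.minAreaRect((f[:,:2]*1000).astype(np.float32)))
print(bot.read_t(),bot.read_wrist_force())
E
```

```text
foot 4964 [-0.0604 -0.1003  0.075 ] [0.0603 0.0995 0.0869] 0.0808 tilt [ 0.001 -0.001  0.081] ((-0.2955131530761719, -0.4320831298828125), (199.72457885742188, 120.60828399658203), 89.85283660888672)
lid 6903 [-0.0573 -0.0568  0.1855] [0.0564 0.0562 0.1997] 0.1939 tilt [ 0.005 -0.003  0.194] ((-0.725830078125, 0.2158050537109375), (112.7437744140625, 112.03606414794922), 20.06043815612793)
bar 1938 [-0.0079 -0.046   0.2251] [0.0068 0.0455 0.239 ] 0.2365 tilt [ 0.391 -0.003  0.236] ((-0.642611026763916, -0.21973419189453125), (91.46488189697266, 14.609404563903809), 89.74125671386719)
tray 2328 [-0.1918 -0.1149  0.0353] [-0.0681  0.1137  0.0539] 0.0461 tilt [-0.007  0.005  0.045] ((-130.0315704345703, -0.667022705078125), (123.6200180053711, 228.64747619628906), 0.08321923017501831)
30.6583 [-0.48509292 -1.0860718  -0.32994951]
```

View pics/w_end.png

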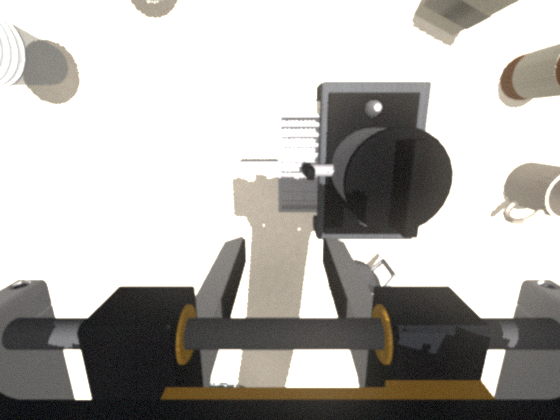

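The picture shows the urn flat on the deck with a peg up through its hole at (374,108) and its tap over the open front at (315,171). The tray is home, with its handle outwards at (258,162).

```bash
python3 -c "
from station import bot
print(bot.sign_off())"
```

```text
the job is handed in; nothing more can be done
None
```

The urn sits flat on its pegs, within about 1 mm of centre and with its tap over the open front. The tray is fully home with its handle outwards. The mug, pitcher and cups were not touched. I handed the job in at about 31 s of robot time; the sign-off gave no verdict.

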